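Load a sample cartridge into the tube reader

TASK

Lift the red-capped cartridge out of its groove in the grey cradle, lay it on the open feed rail of the tube reader in front of the hood, nose towards the hood and cap outwards, and let go of it. Then take it again by its cap, slide it along the rail under the hood until its nose is fully home against the stop, and slide the orange gate fully across behind the cap. Do not let the cartridge roll off, leave the blue-capped cartridge lying in its groove and everything else where it stands.

Things in the scene. Friction and masses are not known exactly. Their poses are not given: they have to be found in the camera images.
- sample: red-capped cartridge: rigid round cylinder, 32 mm in diameter all along, 150 mm long, 0.08 to 0.17 kg, white, red cap over the last 34 mm of one end. Origin at its centre on the axis; its y axis runs along it from the plain nose to the cap (x, z turn as it rolls). Starts lying in one of the cradle's two grooves, cap towards the cradle's +y
- sample_cap (a point): point on the axis of the red-capped cartridge inside the cap, 15 mm from the cap's end face (where to take it the second time)
- sample_nose (a point): centre of the plain end face (the nose) of the red-capped cartridge
- spare: the blue-capped cartridge: same shape and size, in the cradle's other groove, 60 mm beside the first (axis to axis). To be left there
- cradle: fixed grey cradle, 122 (x) by 158 mm (y), origin on the bench under its centre. Grooves along its y at x = -30 and +30 mm hold the cartridges with axes 45 mm above the bench. End blocks (|y| 40 to 76 mm, 50 mm high) leave no room for fingers; the middle 80 mm of each cartridge is free on both sides down to an 8 mm base plate, 28 mm between the two cartridges
- reader: fixed tube reader, origin on the bench under the rail's axis at the stop face; y runs out along the feed rail (roughly world +y), x roughly away from the robot. The shallow V rail (y 0 to 225 mm) carries a cartridge with its axis at x = 0, z = 45 mm; it is 30 mm wide with lips 11 mm below that axis: fingers can straddle it, and a cartridge set down over 8 mm aside rolls off
- reader_stop (a point): centre of the stop face, on the axis of a cartridge on the rail. Fully home, the nose touches it, the cartridge's centre is at reader y = 75 mm and its last 58 mm, with the cap, stick out of the hood. A white block 86 mm high stands behind the stop (y 0 to -34 mm)
- reader_mouth (a point): centre of the mouth of the white hood, on the same axis at reader y = 92 mm. The hood covers y 0 to 92 mm, is 54 mm wide, 72 mm high, inside 42 mm wide and 4 mm above the cartridge. A cartridge laid in front of it has its centre at reader y = 170 mm or more (175 mm is good; its cap end may overhang the rail's free end)
- gate (a joint): orange gate, m: 0 open, 0.060 fully closed; slides along reader +x (away from the robot), friction about 1.5 N, stays where left. Its 6 mm plate, 38 to 64 mm above the bench at reader y = 156.5 mm, shuts just behind a home cartridge (3.5 mm gap). Open, it and its guide (37 mm high) begin 50 mm from the rail's axis on the robot's side: keep open fingers within 45 mm of the axis
- gate_knob (a point): middle of the gate's upright black knob, 13 mm in diameter, 22 mm high, on the plate; 80 mm above the bench, it moves with the gate (at x = -82 mm of the reader when open, -22 mm when closed)
- tip_box: pink pipette tip box with closed lid, 116 x 85 x 78 mm, origin at the centre of its underside; a bystander
- timer: white bench timer lying flat, 62 x 66 x 19 mm, origin under its centre; a bystander
- bottle_dye: small reagent bottle with a red cap, 48 mm wide, 90 mm high, origin under its centre; a bystander

How it is judged:
By the outcome, as a careful person would: the job done as asked, in the order asked, and still so for the second after the job is handed in, with the robot touching nothing.
It also fails if it takes over 61 s, if anything falls off the work surface, if the arm or the gripper's body presses on something with over 40 N, if the wrist force passes 120 N, or if a joint passes its speed limit or range.

ROBOT

A 6-joint arm with a two-finger parallel gripper is mounted at the origin on a cart in front of the work surface, level with it; the furniture and walls round the work are solid. World frame = base frame: x ahead of the robot, y to its left, z up, the work surface at z = 0. Lengths are in mm, angles in rad, forces in N, time in s.
With the tool pointing down it reaches from about 350 to 775 mm from the base axis. Payload 7.3 kg.
Tool frame: the origin (TCP) lies at the very end of the fingers, on their centre line; the grasp point (between the pads) lies 19 mm behind it; z points along the fingers, y is the line along which they close (so a half turn about z gives the same grasp; the last joint's range is limited). The gripper opens to 92 mm and grips with 3 to 60 N. Pads are 19 mm wide; open, the fingers measure 130 mm over their backs; the gripper's body (75 mm by 190 mm) begins 47 mm behind the grasp point.
Start: joints at [-1.403, 0.342, 1.524, -0, 1.275, -0.146], TCP at [162.077, -499.376, 226.741] pointing down, gripper open.
Joint ranges: [-2.53, 2.53], [-0.77, 2.02], [0.04, 2.7], [-1, 4.14], [0.28, 2.66], [-3.11, 3.11]. Speed limits (rad/s): [2.57, 2.57, 3.14, 3.14, 3.14, 3.14].

INTERFACE

Orientations are given as [roll, pitch, yaw] about the fixed x, y, z axes, in that order (R = Rz(yaw) Ry(pitch) Rx(roll)).
In Python, from plant import bot gives the robot as it stands.
- The arm moves only by the tool send_rows, never from a script. Its argument "rows" is a list of rows, each an object of numbers: "x", "y", "z": the shift along the tool's x, y, z in units of 0.2 m (1.0 is 0.2 m); "ax", "ay", "az": the turn, a rotation vector about the tool's x, y, z in units of 60 degrees (1.0 is 60 degrees); "jaw": the opening, from -1 (shut) to 1 (fully open), so that 0 is half open. In form: [{"x": .., "y": .., "z": .., "ax": .., "ay": .., "az": .., "jaw": ..}, ...]. A call has exactly 10 rows; each row is the pose to reach, as a shift and turn from the pose commanded when the call began, along the tool's axes at that moment; what a row does not reach only later rows make up. A row lasts 1/8 s, in which the tool goes at most 62.5 mm and 10.7 degrees, less where a joint would pass 70% of its speed; a pose out of reach is approached as far as the arm can. A call with a number of a shift or a turn outside -1 to 1 is refused whole. A call with a gripper value outside its range is refused whole. The fingers move at their own pace and stop on an object; the grip force is fixed at half the most. Time passes only in rows, so rows that repeat a pose let the fingers close, or fill a call up. It gives the time, the measured TCP pose, the force, the opening and the grip force at its end, in the units of the state.
- bot.get_obs(): the state, without advancing time (a new reading comes with each control period).
- bot.capture(name): name is "scene" or "top" or "wrist"; returns (picture, depth): 480x640x3 uint8, red, green, blue; 480x640 float32, mm along the optical axis (not along the pixel's ray), 0 where there is no reading.
- bot.camera_model(name): a dict with "vertical_fov" (degrees; the focal length in pixels is half the picture's height over the tangent of half this angle, whatever the lens; pixels are square), "cx", "cy" (the principal point, pixels), "R" (3x3) and "t" (3): a world point X has camera coordinates R X + t; the wrist camera has in their place "T_tool_cam" (4x4, takes a point from camera to tool coordinates, whose origin is the TCP and whose axes are the flange's). Camera axes: x right, y down, z forward; pixel columns grow to the right and rows downward; lengths in mm; the calibration is good to about 2 mm. A picture is of the moment at which its call begins: read the wrist's pose just before it. camera_model takes no time and is no camera call.
- bot.close_job(): hands the job in; it is judged then, once.
The state is a dict: "time": time; "joint_positions": joint angles; "dq": joint speeds; "tau": joint torques, N m; "tool_pos": TCP position; "tcp_rot": TCP orientation; "contact_force": force on the tool from outside, world axes, zero at the start; "moment": the same for the moment, N m; "grip_width": finger opening in mm; "finger_force": force on a finger pad.
Only numpy, scipy, OpenCV 4.12 (cv2) and the standard library are available. Lean on these libraries where they do the work, as an engineer would, in place of code of your own. Each camera call takes 0.05 s, during which the arm holds its last target. There are 200 camera calls.

## Working session

There is one attempt and no reset: what is moved stays moved. The work goes in short steps, Python scripts to look and compute and a tool call to move; the robot and the scene stay as the last step left them, time stands still between calls to the robot, and variables do not carry over. Pictures are saved under pics/ and viewed, at most 10 in all, crops included, and the job is handed in when it is done.

Besides the shell and the picture viewer there is one more tool, called after ">>>" as name([rows], argument=value, ...), one row to a line, values as JSON. send_rows: Moves the arm, as the interface text tells. Its arguments: {"type":"object","properties":{"rows":{"type":"array","items":{"type":"object","properties":{"x":{"type":"number","minimum":-1,"maximum":1},"y":{"type":"number","minimum":-1,"maximum":1},"z":{"type":"number","minimum":-1,"maximum":1},"ax":{"type":"number","minimum":-1,"maximum":1},"ay":{"type":"number","minimum":-1,"maximum":1},"az":{"type":"number","minimum":-1,"maximum":1},"jaw":{"type":"number"}}}}},"required":["rows"]}

```bash
mkdir -p pics
cat > h.py <<'E'
import numpy as np, cv2
from plant import bot
from scipy.spatial.transform import Rotation as Ro
def cap(n):
    o=bot.get_obs(); im,d=bot.capture(n); m=bot.camera_model(n)
    f=240/np.tan(np.radians(m["vertical_fov"])/2)
    if n=="wrist":
        T=np.array(m["T_tool_cam"]); Rt=Ro.from_euler('xyz',o["tcp_rot"]).as_matrix()
        Rw=Rt@T[:3,:3]; c=Rt@T[:3,3]+np.array(o["tool_pos"])
    else:
        R=np.array(m["R"]); Rw=R.T; c=-R.T@np.array(m["t"])
    return im,d,dict(f=f,cx=m["cx"],cy=m["cy"],R=Rw,c=c)
def ray(K,u,v):
    return K["R"]@np.array([(u-K["cx"])/K["f"],(v-K["cy"])/K["f"],1])
def onplane(K,u,v,z):
    r=ray(K,u,v); return K["c"]+r*(z-K["c"][2])/r[2]
def cloud(K,d):
    v,u=np.mgrid[:480,:640]
    p=np.stack([(u-K["cx"])/K["f"],(v-K["cy"])/K["f"],np.ones_like(d)],-1)*d[...,None]
    return p@K["R"].T+K["c"]
def save(im,name): cv2.imwrite("pics/"+name,cv2.cvtColor(im,cv2.COLOR_RGB2BGR))
E
python3 - <<'E'
from h import *
o=bot.get_obs(); print(o)
for n in("scene","top"):
    im,d,K=cap(n); save(im,n+"0.png"); print(n,K,bot.camera_model(n)); np.savez(n+"0.npz",im=im,d=d,**K)
print(bot.camera_model("wrist"))
E
```

```text
{'time': 0.0, 'joint_positions': array([-1.40301633e+00,  3.42736231e-01,  1.52498761e+00, -2.22251563e-06,
        1.27542811e+00, -1.45982044e-01]), 'dq': array([ 0.00087783, -0.00148035,  0.00129497, -0.00061886, -0.00189133,
       -0.00174927]), 'tau': array([-1.54998645e-03, -4.31246603e+01, -2.44219869e+01,  7.15665333e-02,
        5.59677801e-02, -1.09340010e-04]), 'tool_pos': array([ 161.99702101, -498.95777684,  226.04822893]), 'tcp_rot': array([-3.14004963e+00, -2.24719316e-04,  3.13762518e-01]), 'contact_force': array([ 0.81506963, -0.66993097,  0.08862653]), 'moment': array([0.00570295, 0.02488734, 0.0343097 ]), 'finger_force': 0.0, 'grip_width': 91.51258708603044}
scene {'f': np.float64(604.7263047902211), 'cx': 315.4506678256648, 'cy': 242.76111504380626, 'R': array([[-0.64924778, -0.30679964,  0.69595352],
       [-0.76043514,  0.27951331, -0.58618317],
       [-0.01468748, -0.90980563, -0.41477462]]), 'c': array([-313.91531036,  627.78389587,  586.92748667])} {'vertical_fov': 43.29365785426178, 'cx': 315.4506678256648, 'cy': 242.76111504380626, 'R': array([[-0.649247
[... 524 characters left out ...]
cx': 330.1026250404208, 'cy': 242.19392983250285, 'R': array([[-0.01751711, -0.99984424,  0.00215559],
       [-0.98786834,  0.0169745 , -0.15436321],
       [ 0.15430258, -0.00483344, -0.98801182]]), 't': array([ -54.93526324,  563.07140899, 1263.74518442])}
{'vertical_fov': 59.31426427191669, 'cx': 320.0540455186063, 'cy': 240.575856059393, 'T_tool_cam': array([[-7.90201072e-05, -9.66458539e-01, -2.56822676e-01,
         6.92042022e+01],
       [ 9.99999901e-01, -1.89086016e-04,  4.03872809e-04,
        -4.00391095e-02],
       [-4.38887901e-04, -2.56822619e-01,  9.66458457e-01,
        -1.57091701e+02],
       [ 0.00000000e+00,  0.00000000e+00,  0.00000000e+00,
         1.00000000e+00]])}
```

View pics/top0.png

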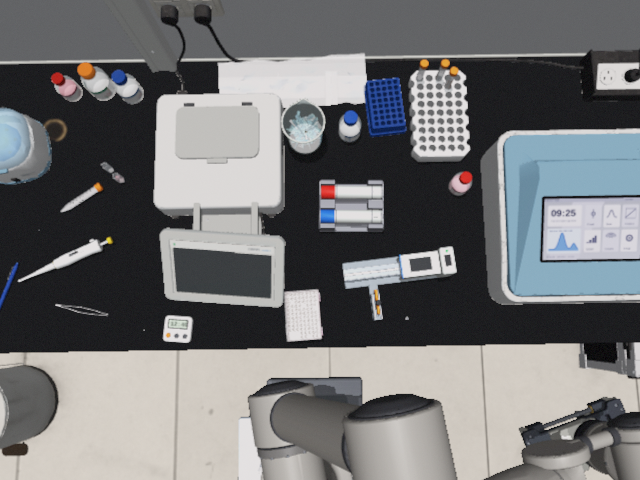

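View pics/scene0.png

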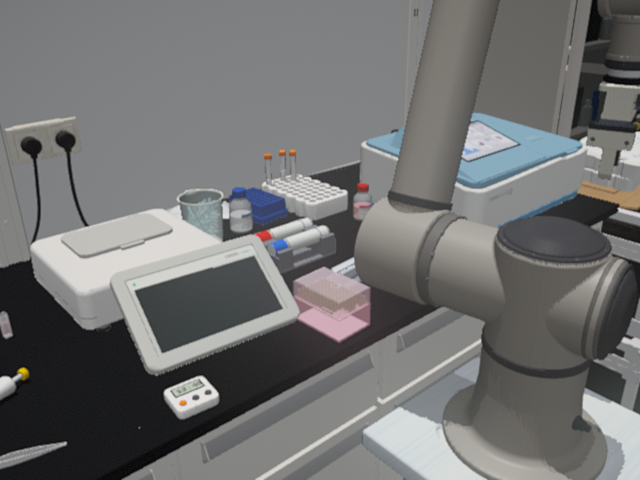

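The top view shows the red-capped cartridge at (328–383, 191) and the blue one below it at row 215. The reader's rail runs from (343, 275) to (455, 260), with the gate knob near (377, 305) and the tip box at (303, 315). In the scene view the arm hides the reader.

Run:
```python
from h import *
z=np.load("top0.npz"); im,d=z["im"],z["d"]; K={k:z[k] for k in("f","cx","cy","R","c")}
P=cloud(K,d); hsv=cv2.cvtColor(im,cv2.COLOR_RGB2HSV).astype(int); H,S,V=hsv[...,0],hsv[...,1],hsv[...,2]
def box(u0,v0,u1,v1):
    m=np.zeros((480,640),bool); m[v0:v1,u0:u1]=1; return m
red=((H<8)|(H>172))&(S>150)&(V>90); blue=(abs(H-110)<12)&(S>150); org=(abs(H-17)<7)&(S>130)&(V>120)
for n,m in(("red",red&box(315,175,390,203)),("blue",blue&box(315,203,390,230)),("org",org&box(360,280,395,325)),
  ("whR",(S<60)&(V>150)&box(335,182,390,202)),("whB",(S<60)&(V>150)&box(335,208,390,228))):
    v,u=np.nonzero(m); print(n,len(u),u.min(),u.max(),v.min(),v.max(),u.mean(),v.mean(),onplane(K,u.mean(),v.mean(),55).round(1),P[m].mean(0).round(1))
# high stuff around the reader
m=box(335,240,470,325)
for lo,hi in((25,60),(60,80),(78,95)):
    q=(m&(P[...,2]>lo)&(P[...,2]<hi)).astype(np.uint8)
    for c in cv2.findContours(q,0,2)[0]:
        if cv2.contourArea(c)>60:
            r=cv2.minAreaRect(c); b=cv2.boxPoints(r); print(lo,r); print([onplane(K,*p,(lo+hi)/2)[:2].round(0).tolist() for p in b])
c=im[235:330,330:470]; save(cv2.resize(c,None,fx=5,fy=5,interpolation=2),"reader_crop.png")
```

```text
red 175 321 334 185 198 327.3142857142857 191.49714285714285 [684.6 -60.1  55. ] [681.  -60.2  69.3]
blue 182 321 333 209 222 327.0 215.5 [625.3 -58.3  55. ] [625.4 -58.3  55. ]
org 49 375 379 290 313 376.6734693877551 301.85714285714283 [ 416.8 -171.4   55. ] [ 416.6 -171.1   58.3]
whR 671 335 383 182 201 360.0938897168405 191.123695976155 [ 684.2 -139.4   55. ] [ 684.2 -139.4   55.3]
whB 712 335 383 208 227 359.0674157303371 215.8806179775281 [ 623.1 -135.4   55. ] [ 623.4 -135.4   53.9]
25 ((376.59228515625, 305.2384948730469), (28.90009117126465, 8.31032657623291), 82.87498474121094)
[[442.0, -159.0], [444.0, -179.0], [377.0, -185.0], [375.0, -165.0]]
25 ((372.2000427246094, 271.60003662109375), (12.155403137207031, 57.05597686767578), 82.87498474121094)
[[497.0, -95.0], [511.0, -231.0], [482.0, -233.0], [468.0, -98.0]]
60 ((421.8399658203125, 264.8800048828125), (26.587217330932617, 42.99209213256836), 81.8698959350586)
[[525.0, -225.0], [538.0, -326.0], [476.0, -332.0], [463.0, -232.0]]
78 ((447.5, 260.5), (27.454631805419922, 14.631509780883789), 80.53767395019531)
[[537.0, -315.0], [542.0, -349.0], [479.0, -356.0], [474.0, -322.0]]
```

View pics/reader_crop.png

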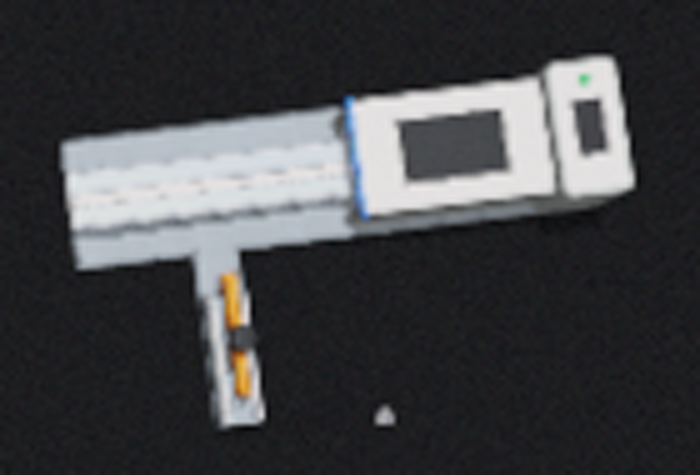

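The crop gives the reader's yaw as about +0.11 rad. The mouth stripe is near full-image pixel (401, 266) and the knob near (378, 302). I'll swing round, away from the blue instrument, to a point above the reader for a close look.

```bash
cat >> h.py <<'E'
def go(*ways, yaw=None):
    "print unit shifts (tool axes now) and turn for each world target"
    o=bot.get_obs(); R=Ro.from_euler('xyz',o["tcp_rot"]); 
    print("t",round(o["time"],2),np.round(o["tool_pos"],1),np.round(o["tcp_rot"],4),"w",round(o["grip_width"],1),"F",np.round(o["contact_force"],1))
    for w in ways:
        s=R.inv().apply(np.array(w)-o["tool_pos"])/200
        print(w,"xyz",s.round(3), "turn",None if yaw is None else ((R.inv()*Ro.from_euler('xyz',[np.pi,0,yaw])).as_rotvec()/np.radians(60)).round(3))
E
python3 -c "
from h import *
go([260,-340,270],[480,-190,270],yaw=1.571)
z=np.load('top0.npz');K={k:z[k] for k in('f','cx','cy','R','c')}
print(onplane(K,378.4,302.4,91),onplane(K,401,266.4,72),onplane(K,485,300,200),onplane(K,500,160,200))
P=cloud(K,z['d']);print(P[290,500],P[300,495],P[270,280],P[315,303])"
```

```text
t 0.1 [ 162.  -499.   226.1] [-3.1402e+00 -2.0000e-04  3.1380e-01] w 91.9 F [ 0.1 -0.9  0.5]
[260, -340, 270] xyz [ 0.711 -0.605 -0.219] turn [-1.000e-03 -1.000e-03 -1.201e+00]
[480, -190, 270] xyz [ 1.989 -0.979 -0.218] turn [-1.000e-03 -1.000e-03 -1.201e+00]
[ 413.8855425  -172.10884094   91.        ] [ 497.49971088 -229.30866222   72.        ] [ 410.2931976  -384.26916217  200.        ] [ 711.65253397 -435.40574578  200.        ]
[ 435.99485075 -444.8411028   111.44727301] [ 417.02632861 -454.65291007   37.7021687 ] [492.69678627  52.51367365  83.73663953] [388.79245938   0.78316557  74.28746892]
```

>>> send_rows([
  {"x": 0.3,"y": -0.3,"z": -0.1,"az": -0.15,"jaw": 0.7},
  {"x": 0.5,"y": -0.5,"z": -0.22,"az": -0.3,"jaw": 0.7},
  {"x": 0.71,"y": -0.6,"z": -0.22,"az": -0.45,"jaw": 0.7},
  {"x": 0.85,"y": -0.75,"z": -0.22,"az": -0.6,"jaw": 0.7},
  {"x": 1,"y": -0.9,"z": -0.22,"az": -0.75,"jaw": 0.7},
  {"x": 1,"y": -0.95,"z": -0.22,"az": -0.9,"jaw": 0.7},
  {"x": 1,"y": -1,"z": -0.22,"az": -1,"jaw": 0.7},
  {"x": 1,"y": -1,"z": -0.22,"az": -1,"jaw": 0.7},
  {"x": 1,"y": -1,"z": -0.22,"az": -1,"jaw": 0.7},
  {"x": 1,"y": -1,"z": -0.22,"az": -1,"jaw": 0.7},
])

```text
schema error: expected keys x, y, z, ax, ay, az, jaw
```

```bash
python3 -c "
from h import *
go([470,-190,270],yaw=1.571)"
```

```text
t 0.1 [ 162.  -499.   226.1] [-3.1402e+00 -2.0000e-04  3.1380e-01] w 91.9 F [ 0.1 -0.9  0.5]
[470, -190, 270] xyz [ 1.942 -0.995 -0.218] turn [-1.000e-03 -1.000e-03 -1.201e+00]
```

>>> send_rows([
  {"x": 0.3,"y": -0.3,"z": -0.1,"ax": 0,"ay": 0,"az": -0.15,"jaw": 0.7},
  {"x": 0.5,"y": -0.5,"z": -0.22,"ax": 0,"ay": 0,"az": -0.3,"jaw": 0.7},
  {"x": 0.71,"y": -0.6,"z": -0.22,"ax": 0,"ay": 0,"az": -0.45,"jaw": 0.7},
  {"x": 0.85,"y": -0.75,"z": -0.22,"ax": 0,"ay": 0,"az": -0.6,"jaw": 0.7},
  {"x": 1,"y": -0.9,"z": -0.22,"ax": 0,"ay": 0,"az": -0.75,"jaw": 0.7},
  {"x": 1,"y": -0.95,"z": -0.22,"ax": 0,"ay": 0,"az": -0.9,"jaw": 0.7},
  {"x": 1,"y": -1,"z": -0.22,"ax": 0,"ay": 0,"az": -1,"jaw": 0.7},
  {"x": 1,"y": -1,"z": -0.22,"ax": 0,"ay": 0,"az": -1,"jaw": 0.7},
  {"x": 1,"y": -1,"z": -0.22,"ax": 0,"ay": 0,"az": -1,"jaw": 0.7},
  {"x": 1,"y": -1,"z": -0.22,"ax": 0,"ay": 0,"az": -1,"jaw": 0.7},
])

```text
time: 1.35
tool_pos: [290.6, -247.8, 270.6]
tcp_rot: [-3.141, -0.0, 1.359]
contact_force: [-1.0, -0.6, -0.2]
grip_width: 77.8
finger_force: 0.0
```

```bash
python3 -c "
from h import *
go([470,-190,270],yaw=1.571)"
```

```text
t 1.35 [ 290.6 -247.8  270.6] [-3.1415 -0.      1.3593] w 77.8 F [-1.  -0.6 -0.2]
[470, -190, 270] xyz [0.471 0.816 0.003] turn [-0.    -0.    -0.202]
```

>>> send_rows([
  {"x": 0.12,"y": 0.2,"z": 0,"ax": 0,"ay": 0,"az": -0.1,"jaw": 0.7},
  {"x": 0.24,"y": 0.4,"z": 0,"ax": 0,"ay": 0,"az": -0.2,"jaw": 0.7},
  {"x": 0.35,"y": 0.6,"z": 0,"ax": 0,"ay": 0,"az": -0.2,"jaw": 0.7},
  {"x": 0.47,"y": 0.82,"z": 0,"ax": 0,"ay": 0,"az": -0.2,"jaw": 0.7},
  {"x": 0.47,"y": 0.82,"z": 0,"ax": 0,"ay": 0,"az": -0.2,"jaw": 0.7},
  {"x": 0.47,"y": 0.82,"z": 0,"ax": 0,"ay": 0,"az": -0.2,"jaw": 0.7},
  {"x": 0.47,"y": 0.82,"z": 0,"ax": 0,"ay": 0,"az": -0.2,"jaw": 0.7},
  {"x": 0.47,"y": 0.82,"z": 0,"ax": 0,"ay": 0,"az": -0.2,"jaw": 0.7},
  {"x": 0.47,"y": 0.82,"z": 0,"ax": 0,"ay": 0,"az": -0.2,"jaw": 0.7},
  {"x": 0.47,"y": 0.82,"z": 0,"ax": 0,"ay": 0,"az": -0.2,"jaw": 0.7},
])

```text
time: 2.6
tool_pos: [470.4, -189.8, 270.9]
tcp_rot: [3.141, 0.0, 1.57]
contact_force: [-0.5, -0.5, 1.1]
grip_width: 78.0
finger_force: 0.0
```

```bash
python3 -c "
from h import *
im,d,K=cap('wrist'); save(im,'w1.png'); np.savez('w1.npz',im=im,d=d,**K)
go([684,-110,200],yaw=1.571)"
```

```text
t 2.65 [ 470.4 -189.7  270.8] [3.1414e+00 2.0000e-04 1.5702e+00] w 78.1 F [0.  0.4 0.3]
[684, -110, 200] xyz [0.399 1.068 0.354] turn [ 0.     0.    -0.001]
```

View pics/w1.png

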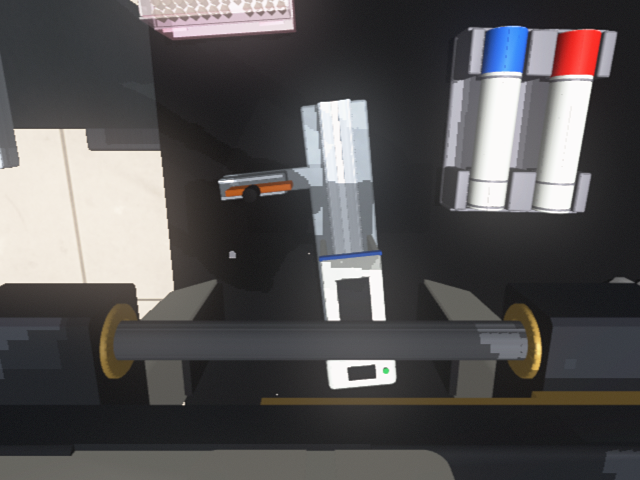

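The wrist view shows the rail from (335, 100) to the blue mouth stripe at (320–380, 255), the black knob at (251, 194), and the red cap at (576, 52) with its body running down to (555, 208).

```bash
cat > rd.py <<'E'
from h import *
z=np.load("w1.npz"); im,d=z["im"],z["d"]; K={k:z[k] for k in("f","cx","cy","R","c")}
P=cloud(K,d); hsv=cv2.cvtColor(im,cv2.COLOR_RGB2HSV).astype(int); H,S,V=hsv[...,0],hsv[...,1],hsv[...,2]
def box(u0,v0,u1,v1):
    m=np.zeros((480,640),bool); m[v0:v1,u0:u1]=1; return m
b=(abs(H-112)<12)&(S>120)&box(310,240,390,270)
v,u=np.nonzero(b); print("stripe",len(u),u.min(),u.max(),v.min(),v.max())
q=np.array([onplane(K,a,c,72)[:2] for a,c in zip(u,v)]); x0,x1=np.percentile(q[:,0],[1,99]); print("stripe x",x0,x1,"mean",q.mean(0),"slope",np.polyfit(q[:,0],q[:,1],1), P[b].mean(0))
# hood sides: per row edges of z>60
for nm,lo,hi,zz,v0,v1,du in(("hood",62,82,72,265,315,(300,400)),("base",-50,200,10,120,230,(0,0))):
    C=[]
    if nm=="hood":
        for r in range(v0,v1,5):
            c=np.nonzero((P[r,300:400,2]>lo)&(P[r,300:400,2]<hi))[0]+300
            if len(c)>5: C.append([*onplane(K,c[0]-.5,r,zz)[:2],*onplane(K,c[-1]+.5,r,zz)[:2]])
        C=np.array(C); print("hood edges",C[:3].round(1).tolist(),C[-1].round(1),"yawL",-np.polyfit(C[:,1],C[:,0],1)[0],"yawR",-np.polyfit(C[:,3],C[:,2],1)[0]); 
# rail by depth 25..50 in xy
m=box(290,95,385,250)&(P[...,2]>24)&(P[...,2]<45)
C=[]
for r in range(115,245,4):
    c=np.nonzero(m[r])[0]
    c=c[c>312]
    if len(c)>5: C.append([r,c[0],c[-1],*onplane(K,c[0]-.5,r,34)[:2],*onplane(K,c[-1]+.5,r,34)[:2]])
C=np.array(C); print("rail",C[::6].round(1)); print("yaws",-np.polyfit(C[:,4],C[:,3],1)[0],-np.polyfit(C[:,6],C[:,5],1)[0])
k=(V<60)&box(240,183,263,207); v,u=np.nonzero(k); print("knob",len(u),u.mean(),v.mean(),onplane(K,u.mean(),v.mean(),85), np.median(P[k],0))
def axis(m,nm):
    pts=P[m&(P[...,2]>48)]; print(nm,len(pts),pts.mean(0).round(1),"zmax",np.percentile(pts[:,2],95).round(1))
r=((H<8)|(H>172))&(S>150)&(V>90)&box(540,20,615,90); axis(r,"cap")
v,u=np.nonzero(r); print(u.min(),u.max(),v.min(),v.max())
# silhouette centres -> axis at z=45
for rr in (35,50,65,90,110,130,150,170,190):
    row=((r[rr]) | ((S[rr]<60)&(V[rr]>190))); c=np.nonzero(row)[0]; c=c[(c>532)&(c<608)]
    print(rr,c.min(),c.max(),onplane(K,(c.min()+c.max())/2,rr,45+8).round(1))
E
python3 rd.py
```

```text
stripe 225 319 381 250 260
stripe x 470.0117374478472 524.3899368376291 mean [ 497.49414583 -228.97833511] slope [ 1.05422647e-01 -2.81425485e+02] [ 497.11193275 -228.00002336   75.28419821]
hood edges [[471.1, -238.0, 525.3, -238.1], [472.0, -242.7, 525.5, -242.8], [472.0, -247.4, 526.5, -247.5]] [ 475.7 -281.3  529.6 -281.4] yawL 0.10773074865611493 yawR 0.10807100280360982
rail [[ 115.   319.   351.   469.5 -109.3  499.1 -109.3]
 [ 139.   322.   353.   472.2 -130.2  501.3 -130.2]
 [ 163.   324.   355.   474.  -151.7  503.5 -151.7]
 [ 187.   327.   357.   476.8 -173.9  505.9 -173.9]
 [ 211.   329.   359.   478.8 -196.7  508.3 -196.7]
 [ 235.   332.   361.   481.8 -220.2  510.7 -220.2]]
yaws 0.10757004887866023 0.13900582620789836
knob 393 251.29516539440203 197.20101781170484 [ 414.42646749 -175.28119226   85.        ] [ 411.38470348 -175.25052639   86.59474324]
cap 1691 [679.9 -61.5  59.6] zmax 60.9
551 601 30 76
35 534 607 [675.  -47.5  53. ]
50 533 606 [675.9 -58.8  53. ]
65 533 603 [676.4 -70.3  53. ]
90 558 590 [684.4 -89.9  53. ]
110 555 586 [ 683.9 -105.9   53. ]
130 551 583 [ 683.4 -122.4   53. ]
150 548 579 [ 682.9 -139.2   53. ]
170 544 576 [ 682.4 -156.5   53. ]
190 541 581 [ 685.8 -174.2   53. ]
```

>>> send_rows([
  {"x": 0.1,"y": 0.25,"z": 0,"ax": 0,"ay": 0,"az": 0.024,"jaw": 0.3},
  {"x": 0.2,"y": 0.5,"z": 0,"ax": 0,"ay": 0,"az": 0.024,"jaw": 0},
  {"x": 0.3,"y": 0.75,"z": 0.1,"ax": 0,"ay": 0,"az": 0.024,"jaw": -0.08},
  {"x": 0.45,"y": 1,"z": 0.3,"ax": 0,"ay": 0,"az": 0.024,"jaw": -0.08},
  {"x": 0.45,"y": 1,"z": 0.5,"ax": 0,"ay": 0,"az": 0.024,"jaw": -0.08},
  {"x": 0.45,"y": 1,"z": 0.6,"ax": 0,"ay": 0,"az": 0.024,"jaw": -0.08},
  {"x": 0.45,"y": 1,"z": 0.6,"ax": 0,"ay": 0,"az": 0.024,"jaw": -0.08},
  {"x": 0.45,"y": 1,"z": 0.6,"ax": 0,"ay": 0,"az": 0.024,"jaw": -0.08},
  {"x": 0.45,"y": 1,"z": 0.6,"ax": 0,"ay": 0,"az": 0.024,"jaw": -0.08},
  {"x": 0.45,"y": 1,"z": 0.6,"ax": 0,"ay": 0,"az": 0.024,"jaw": -0.08},
])

```text
time: 3.9
tool_pos: [670.9, -100.0, 152.0]
tcp_rot: [3.14, 0.001, 1.545]
contact_force: [-0.1, 0.2, 0.1]
grip_width: 42.3
finger_force: 0.0
```

```bash
python3 -c "
from h import *
im,d,K=cap('wrist'); save(im,'w2.png'); np.savez('w2.npz',im=im,d=d,**K)
go([686,-100,100],[686,-100,30],yaw=1.546)
hsv=cv2.cvtColor(im,cv2.COLOR_RGB2HSV).astype(int); H,S,V=hsv[...,0],hsv[...,1],hsv[...,2]
P=cloud(K,d)
for n,m in(('red',((H<8)|(H>172))&(S>150)&(V>80)),('blue',(abs(H-110)<12)&(S>150)&(V>80))):
    m=cv2.morphologyEx(m.astype(np.uint8),cv2.MORPH_OPEN,np.ones((5,5)))
    c=max(cv2.findContours(m,0,2)[0],key=cv2.contourArea); x,y,w,h=cv2.boundingRect(c); print(n,x,y,w,h)
    for r in range(y+4,y+h-3,max(1,h//5)):
        q=np.nonzero(m[r])[0]; print(r,q.min(),q.max(),onplane(K,(q.min()+q.max())/2,r,45).round(1))
    print(P[m>0].mean(0).round(1))
"
```

```text
t 3.95 [670.8 -99.9 151.7] [3.1402e+00 4.0000e-04 1.5452e+00] w 42.2 F [0.2 0.8 0.3]
[686, -100, 100] xyz [0.001 0.076 0.258] turn [ 0.001  0.    -0.001]
[686, -100, 30] xyz [0.002 0.075 0.608] turn [ 0.001  0.    -0.001]
red 316 152 52 57
156 316 367 [686.  -47.8  45. ]
167 316 367 [685.9 -54.5  45. ]
178 316 366 [685.5 -61.3  45. ]
189 316 366 [685.4 -68.1  45. ]
200 317 365 [685.3 -75.1  45. ]
[685.  -60.8  58.4]
blue 218 151 52 57
155 218 269 [625.8 -45.6  45. ]
166 219 269 [625.6 -52.3  45. ]
177 219 269 [625.1 -59.1  45. ]
188 220 268 [624.6 -65.9  45. ]
199 221 267 [624.1 -72.9  45. ]
[ 739.  -120.    52.8]
```

View pics/w2.png

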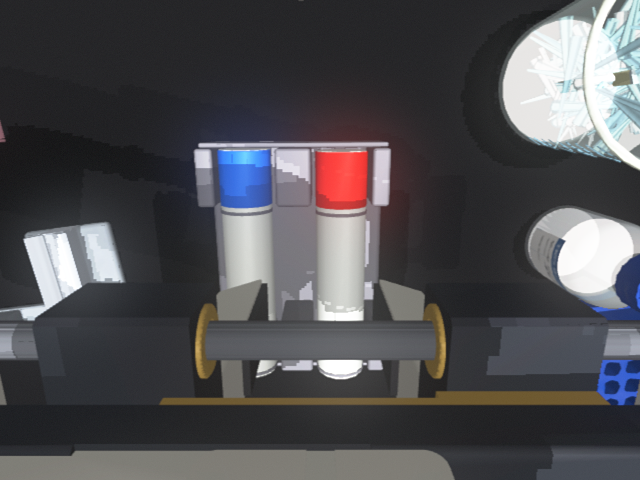

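The wrist view shows the red cap at (316–367, 152–208) and the blue cap beside it, with the fingers straddling the red axis once shifted 14 mm in x. I'll descend and grip.

>>> send_rows([
  {"x": 0,"y": 0.068,"z": 0.05,"ax": 0,"ay": 0,"az": 0,"jaw": -0.08},
  {"x": 0,"y": 0.068,"z": 0.2,"ax": 0,"ay": 0,"az": 0,"jaw": -0.08},
  {"x": 0,"y": 0.068,"z": 0.35,"ax": 0,"ay": 0,"az": 0,"jaw": -0.08},
  {"x": 0,"y": 0.068,"z": 0.5,"ax": 0,"ay": 0,"az": 0,"jaw": -0.08},
  {"x": 0,"y": 0.068,"z": 0.58,"ax": 0,"ay": 0,"az": 0,"jaw": -0.08},
  {"x": 0,"y": 0.068,"z": 0.61,"ax": 0,"ay": 0,"az": 0,"jaw": -0.08},
  {"x": 0,"y": 0.068,"z": 0.61,"ax": 0,"ay": 0,"az": 0,"jaw": -0.3},
  {"x": 0,"y": 0.068,"z": 0.61,"ax": 0,"ay": 0,"az": 0,"jaw": -1},
  {"x": 0,"y": 0.068,"z": 0.61,"ax": 0,"ay": 0,"az": 0,"jaw": -1},
  {"x": 0,"y": 0.068,"z": 0.61,"ax": 0,"ay": 0,"az": 0,"jaw": -1},
])

```text
time: 5.2
tool_pos: [684.6, -100.2, 29.8]
tcp_rot: [3.14, 0.0, 1.545]
contact_force: [-2.3, -0.3, 4.6]
grip_width: 31.0
finger_force: 30.0
```

>>> send_rows([
  {"x": 0,"y": 0,"z": -0.1,"ax": 0,"ay": 0,"az": 0,"jaw": -1},
  {"x": 0,"y": 0,"z": -0.25,"ax": 0,"ay": 0,"az": 0,"jaw": -1},
  {"x": 0,"y": 0,"z": -0.42,"ax": 0,"ay": 0,"az": 0,"jaw": -1},
  {"x": 0,"y": -0.1,"z": -0.5,"ax": 0,"ay": 0,"az": 0,"jaw": -1},
  {"x": -0.05,"y": -0.3,"z": -0.5,"ax": 0,"ay": 0,"az": -0.04,"jaw": -1},
  {"x": -0.1,"y": -0.55,"z": -0.5,"ax": 0,"ay": 0,"az": -0.08,"jaw": -1},
  {"x": -0.14,"y": -0.8,"z": -0.5,"ax": 0,"ay": 0,"az": -0.12,"jaw": -1},
  {"x": -0.153,"y": -0.95,"z": -0.5,"ax": 0,"ay": 0,"az": -0.128,"jaw": -1},
  {"x": -0.153,"y": -0.988,"z": -0.5,"ax": 0,"ay": 0,"az": -0.128,"jaw": -1},
  {"x": -0.153,"y": -0.988,"z": -0.5,"ax": 0,"ay": 0,"az": -0.128,"jaw": -1},
])

```text
time: 6.45
tool_pos: [486.8, -125.8, 129.7]
tcp_rot: [3.139, 0.001, 1.679]
contact_force: [0.3, 0.1, -2.3]
grip_width: 31.3
finger_force: 30.0
```

```bash
python3 -c "
from h import *
im,d,K=cap('wrist'); save(im,'w3.png'); np.savez('w3.npz',im=im,d=d,**K)
go([486.3,-125.8,31],yaw=1.679)
P=cloud(K,d)
hsv=cv2.cvtColor(im,cv2.COLOR_RGB2HSV).astype(int); H,S,V=hsv[...,0],hsv[...,1],hsv[...,2]
m=((H<8)|(H>172))&(S>150)&(V>80); v,u=np.nonzero(m); print(u.min(),u.max(),v.min(),v.max()); print(P[m].mean(0))
for r in range(v.min()+5,v.max()-4,10):
  q=np.nonzero(m[r])[0]; print(r,onplane(K,(q.min()+q.max())/2,r,145))
"
```

```text
t 6.5 [ 487.2 -125.9  129.5] [3.1395e+00 1.1000e-03 1.6793e+00] w 31.0 F [ 0.4 -0.8 -1.2]
[486.3, -125.8, 31] xyz [ 0.001 -0.006  0.492] turn [0.002 0.001 0.   ]
272 368 170 280
[482.63473702 -86.44185258 157.91970908]
175 [481.18752287 -72.13256568 145.        ]
185 [481.38066922 -75.47253105 145.        ]
195 [481.7443634  -78.83554321 145.        ]
205 [482.2817874  -82.22206449 145.        ]
215 [482.6556627  -85.66932451 145.        ]
225 [482.86289924 -89.17843542 145.        ]
235 [483.41761358 -92.69477615 145.        ]
245 [483.80587009 -96.27463598 145.        ]
255 [484.19910514 -99.90039962 145.        ]
265 [ 484.4216449  -103.59186561  145.        ]
275 [ 484.82398571 -107.31223597  145.        ]
```

View pics/w3.png

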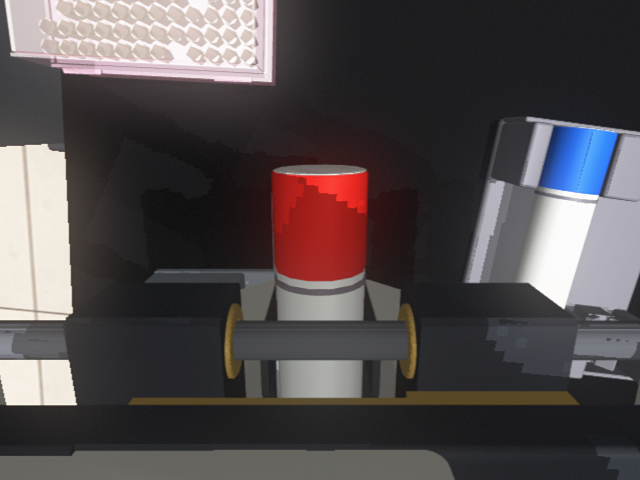

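The cap at (272–368, 170–280) is held straight and lies on the rail's axis line, so I'll lower it.

>>> send_rows([
  {"x": 0,"y": -0.003,"z": 0.1,"ax": 0,"ay": 0,"az": 0,"jaw": -1},
  {"x": 0,"y": -0.003,"z": 0.2,"ax": 0,"ay": 0,"az": 0,"jaw": -1},
  {"x": 0,"y": -0.003,"z": 0.3,"ax": 0,"ay": 0,"az": 0,"jaw": -1},
  {"x": 0,"y": -0.003,"z": 0.38,"ax": 0,"ay": 0,"az": 0,"jaw": -1},
  {"x": 0,"y": -0.003,"z": 0.43,"ax": 0,"ay": 0,"az": 0,"jaw": -1},
  {"x": 0,"y": -0.003,"z": 0.46,"ax": 0,"ay": 0,"az": 0,"jaw": -1},
  {"x": 0,"y": -0.003,"z": 0.475,"ax": 0,"ay": 0,"az": 0,"jaw": -1},
  {"x": 0,"y": -0.003,"z": 0.485,"ax": 0,"ay": 0,"az": 0,"jaw": -1},
  {"x": 0,"y": -0.003,"z": 0.49,"ax": 0,"ay": 0,"az": 0,"jaw": -1},
  {"x": 0,"y": -0.003,"z": 0.49,"ax": 0,"ay": 0,"az": 0,"jaw": -1},
])

```text
time: 7.75
tool_pos: [485.4, -125.8, 30.9]
tcp_rot: [3.141, 0.0, 1.679]
contact_force: [0.3, -0.1, -1.1]
grip_width: 31.0
finger_force: 30.0
```

>>> send_rows([
  {"x": 0,"y": 0.003,"z": 0.003,"ax": 0,"ay": 0,"az": 0,"jaw": -1},
  {"x": 0,"y": 0.003,"z": 0.006,"ax": 0,"ay": 0,"az": 0,"jaw": -1},
  {"x": 0,"y": 0.003,"z": 0.008,"ax": 0,"ay": 0,"az": 0,"jaw": -1},
  {"x": 0,"y": 0.003,"z": 0.008,"ax": 0,"ay": 0,"az": 0,"jaw": -1},
  {"x": 0,"y": 0.003,"z": 0.008,"ax": 0,"ay": 0,"az": 0,"jaw": -1},
  {"x": 0,"y": 0.003,"z": 0.008,"ax": 0,"ay": 0,"az": 0,"jaw": -1},
  {"x": 0,"y": 0.003,"z": 0.008,"ax": 0,"ay": 0,"az": 0,"jaw": -1},
  {"x": 0,"y": 0.003,"z": 0.008,"ax": 0,"ay": 0,"az": 0,"jaw": -1},
  {"x": 0,"y": 0.003,"z": 0.008,"ax": 0,"ay": 0,"az": 0,"jaw": -1},
  {"x": 0,"y": 0.003,"z": 0.008,"ax": 0,"ay": 0,"az": 0,"jaw": -1},
])

```text
time: 9.0
tool_pos: [486.0, -125.6, 29.7]
tcp_rot: [3.141, 0.0, 1.679]
contact_force: [-2.2, 0.7, 3.6]
grip_width: 31.3
finger_force: 30.0
```

>>> send_rows([
  {"x": 0,"y": 0,"z": 0,"ax": 0,"ay": 0,"az": 0,"jaw": -0.25},
  {"x": 0,"y": 0,"z": 0,"ax": 0,"ay": 0,"az": 0,"jaw": -0.15},
  {"x": 0,"y": 0,"z": 0,"ax": 0,"ay": 0,"az": 0,"jaw": -0.05},
  {"x": 0,"y": 0,"z": 0,"ax": 0,"ay": 0,"az": 0,"jaw": -0.03},
  {"x": 0,"y": 0,"z": 0,"ax": 0,"ay": 0,"az": 0,"jaw": -0.03},
  {"x": 0,"y": 0,"z": -0.05,"ax": 0,"ay": 0,"az": 0,"jaw": -0.03},
  {"x": 0,"y": 0,"z": -0.15,"ax": 0,"ay": 0,"az": 0,"jaw": -0.03},
  {"x": 0,"y": 0,"z": -0.3,"ax": 0,"ay": 0,"az": 0,"jaw": -0.03},
  {"x": 0.1,"y": 0,"z": -0.4,"ax": 0,"ay": 0,"az": 0,"jaw": -0.03},
  {"x": 0.1,"y": 0,"z": -0.4,"ax": 0,"ay": 0,"az": 0,"jaw": -0.03},
])

```text
time: 10.25
tool_pos: [484.5, -105.4, 111.0]
tcp_rot: [3.138, 0.002, 1.681]
contact_force: [0.3, -0.8, -0.4]
grip_width: 44.4
finger_force: 0.0
```

```bash
cat > capf.py <<'E'
from h import *
def capfind(name):
    im,d,K=cap('wrist'); save(im,name)
    hsv=cv2.cvtColor(im,cv2.COLOR_RGB2HSV).astype(int); H,S,V=hsv[...,0],hsv[...,1],hsv[...,2]
    m=((H<8)|(H>172))&(S>150)&(V>60); m=cv2.morphologyEx(m.astype(np.uint8),cv2.MORPH_OPEN,np.ones((5,5)))
    c=max(cv2.findContours(m,0,2)[0],key=cv2.contourArea); x,y,w,h=cv2.boundingRect(c); print("cap",x,y,w,h)
    M=np.array([497.5,-229]); ex=np.array([.994,.108]); ey=np.array([-.108,.994])
    for r in (y+6,y+h//2,y+h-12):
        q=np.nonzero(m[r])[0]; a=onplane(K,(q.min()+q.max())/2,r,45); b=onplane(K,x+w/2,r,61)[:2]
        print(r,a.round(1),"reader x",((a[:2]-M)@ex).round(1),"y at top",((b-M)@ey+92).round(1))
    for r in (y,y+h): b=onplane(K,x+w/2,r,61)[:2]; print("end y",((b-M)@ey+92).round(1))
E
python3 -c "
from capf import *
capfind('w4.png')
go([480.3,-66,31],yaw=1.679)
"
```

```text
cap 288 197 61 66
203 [480.6 -75.3  45. ] reader x -0.2 y at top 249.4
230 [482.5 -90.   45. ] reader x 0.1 y at top 235.6
251 [ 483.5 -101.9   45. ] reader x -0.2 y at top 224.6
end y 252.4
end y 218.1
t 10.3 [ 484.1 -105.7  109.9] [3.1400e+00 1.1000e-03 1.6805e+00] w 44.7 F [ 0.6 -0.1 -1.2]
[480.3, -66, 31] xyz [0.2   0.002 0.394] turn [0.002 0.001 0.001]
```

View pics/w4.png

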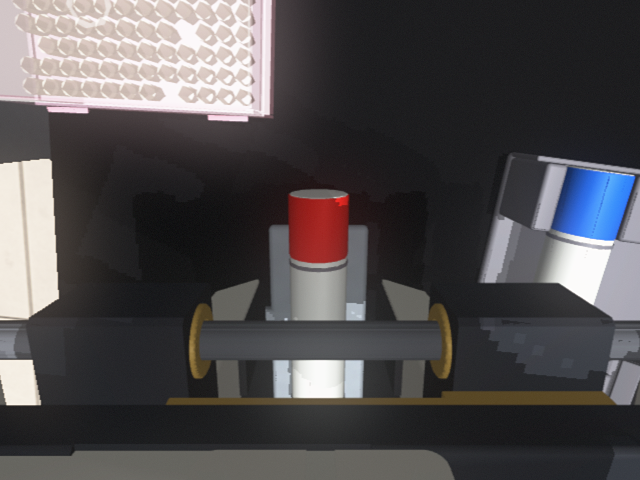

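The view shows the cap at (288–348, 197–263). The cartridge lies straight on the rail with its end at reader y = 252 and its axis at x ≈ 0. I'll take it by the cap point.

>>> send_rows([
  {"x": 0.06,"y": 0,"z": 0,"ax": 0,"ay": 0,"az": 0,"jaw": -0.03},
  {"x": 0.107,"y": 0,"z": 0.05,"ax": 0,"ay": 0,"az": 0,"jaw": -0.03},
  {"x": 0.107,"y": 0,"z": 0.18,"ax": 0,"ay": 0,"az": 0,"jaw": -0.03},
  {"x": 0.107,"y": 0,"z": 0.3,"ax": 0,"ay": 0,"az": 0,"jaw": -0.03},
  {"x": 0.107,"y": 0,"z": 0.37,"ax": 0,"ay": 0,"az": 0,"jaw": -0.03},
  {"x": 0.107,"y": 0,"z": 0.393,"ax": 0,"ay": 0,"az": 0,"jaw": -0.03},
  {"x": 0.107,"y": 0,"z": 0.393,"ax": 0,"ay": 0,"az": 0,"jaw": -0.3},
  {"x": 0.107,"y": 0,"z": 0.393,"ax": 0,"ay": 0,"az": 0,"jaw": -1},
  {"x": 0.107,"y": 0,"z": 0.393,"ax": 0,"ay": 0,"az": 0,"jaw": -1},
  {"x": 0.107,"y": 0,"z": 0.393,"ax": 0,"ay": 0,"az": 0,"jaw": -1},
])

```text
time: 11.55
tool_pos: [481.6, -84.6, 31.0]
tcp_rot: [3.141, 0.0, 1.679]
contact_force: [-1.3, -0.2, 3.4]
grip_width: 31.4
finger_force: 30.0
```

```bash
python3 -c "
from h import *
go([497.5-.108*43,-229+.994*43,31.5],[497.5-.108*55,-229+.994*55,31.5],yaw=1.679)"
```

```text
t 11.55 [481.6 -84.6  31. ] [3.1407e+00 5.0000e-04 1.6792e+00] w 31.4 F [-1.3 -0.2  3.4]
[492.856, -186.258, 31.5] xyz [-0.511  0.001 -0.002] turn [0.001 0.    0.   ]
[491.56, -174.32999999999998, 31.5] xyz [-0.451  0.001 -0.002] turn [0.001 0.    0.   ]
```

>>> send_rows([
  {"x": -0.03,"y": 0,"z": 0,"ax": 0,"ay": 0,"az": 0,"jaw": -1},
  {"x": -0.08,"y": 0,"z": 0,"ax": 0,"ay": 0,"az": 0,"jaw": -1},
  {"x": -0.13,"y": 0,"z": 0,"ax": 0,"ay": 0,"az": 0,"jaw": -1},
  {"x": -0.18,"y": 0,"z": 0,"ax": 0,"ay": 0,"az": 0,"jaw": -1},
  {"x": -0.23,"y": 0,"z": 0,"ax": 0,"ay": 0,"az": 0,"jaw": -1},
  {"x": -0.28,"y": 0,"z": 0,"ax": 0,"ay": 0,"az": 0,"jaw": -1},
  {"x": -0.33,"y": 0,"z": 0,"ax": 0,"ay": 0,"az": 0,"jaw": -1},
  {"x": -0.38,"y": 0,"z": 0,"ax": 0,"ay": 0,"az": 0,"jaw": -1},
  {"x": -0.42,"y": 0,"z": 0,"ax": 0,"ay": 0,"az": 0,"jaw": -1},
  {"x": -0.45,"y": 0,"z": 0,"ax": 0,"ay": 0,"az": 0,"jaw": -1},
])

```text
time: 12.8
tool_pos: [490.9, -173.8, 31.0]
tcp_rot: [-3.141, -0.001, 1.679]
contact_force: [-1.7, 5.8, 7.1]
grip_width: 31.1
finger_force: 30.0
```

>>> send_rows([
  {"x": -0.015,"y": 0,"z": 0,"ax": 0,"ay": 0,"az": 0,"jaw": -1},
  {"x": -0.03,"y": 0,"z": 0,"ax": 0,"ay": 0,"az": 0,"jaw": -1},
  {"x": -0.04,"y": 0,"z": 0,"ax": 0,"ay": 0,"az": 0,"jaw": -1},
  {"x": -0.045,"y": 0,"z": 0,"ax": 0,"ay": 0,"az": 0,"jaw": -1},
  {"x": -0.05,"y": 0,"z": 0,"ax": 0,"ay": 0,"az": 0,"jaw": -1},
  {"x": -0.055,"y": 0,"z": 0,"ax": 0,"ay": 0,"az": 0,"jaw": -1},
  {"x": -0.06,"y": 0,"z": 0,"ax": 0,"ay": 0,"az": 0,"jaw": -1},
  {"x": -0.063,"y": 0,"z": 0,"ax": 0,"ay": 0,"az": 0,"jaw": -1},
  {"x": -0.066,"y": 0,"z": 0,"ax": 0,"ay": 0,"az": 0,"jaw": -1},
  {"x": -0.066,"y": 0,"z": 0,"ax": 0,"ay": 0,"az": 0,"jaw": -1},
])

```text
time: 14.05
tool_pos: [492.2, -185.9, 30.9]
tcp_rot: [-3.141, -0.002, 1.679]
contact_force: [-1.2, 8.3, 8.2]
grip_width: 31.2
finger_force: 30.0
```

>>> send_rows([
  {"x": -0.003,"y": 0,"z": 0,"ax": 0,"ay": 0,"az": 0,"jaw": -1},
  {"x": -0.006,"y": 0,"z": 0,"ax": 0,"ay": 0,"az": 0,"jaw": -1},
  {"x": -0.009,"y": 0,"z": 0,"ax": 0,"ay": 0,"az": 0,"jaw": -1},
  {"x": -0.012,"y": 0,"z": 0,"ax": 0,"ay": 0,"az": 0,"jaw": -1},
  {"x": -0.015,"y": 0,"z": 0,"ax": 0,"ay": 0,"az": 0,"jaw": -1},
  {"x": -0.015,"y": 0,"z": 0,"ax": 0,"ay": 0,"az": 0,"jaw": -1},
  {"x": -0.015,"y": 0,"z": 0,"ax": 0,"ay": 0,"az": 0,"jaw": -1},
  {"x": -0.015,"y": 0,"z": 0,"ax": 0,"ay": 0,"az": 0,"jaw": -1},
  {"x": -0.015,"y": 0,"z": 0,"ax": 0,"ay": 0,"az": 0,"jaw": -1},
  {"x": -0.015,"y": 0,"z": 0,"ax": 0,"ay": 0,"az": 0,"jaw": -1},
])

```text
time: 15.3
tool_pos: [492.1, -186.0, 30.9]
tcp_rot: [-3.14, -0.006, 1.679]
contact_force: [-0.2, 20.3, 12.9]
grip_width: 31.1
finger_force: 30.0
```

>>> send_rows([
  {"x": -0.008,"y": 0,"z": 0,"ax": 0,"ay": 0,"az": 0,"jaw": -0.25},
  {"x": -0.008,"y": 0,"z": 0,"ax": 0,"ay": 0,"az": 0,"jaw": -0.15},
  {"x": -0.008,"y": 0,"z": 0,"ax": 0,"ay": 0,"az": 0,"jaw": -0.05},
  {"x": -0.008,"y": 0,"z": 0,"ax": 0,"ay": 0,"az": 0,"jaw": -0.05},
  {"x": -0.008,"y": 0,"z": 0,"ax": 0,"ay": 0,"az": 0,"jaw": -0.05},
  {"x": -0.008,"y": 0,"z": -0.1,"ax": 0,"ay": 0,"az": 0,"jaw": -0.05},
  {"x": -0.008,"y": 0,"z": -0.25,"ax": 0,"ay": 0,"az": 0,"jaw": -0.05},
  {"x": -0.008,"y": 0,"z": -0.45,"ax": 0,"ay": 0,"az": 0,"jaw": -0.05},
  {"x": -0.008,"y": 0,"z": -0.6,"ax": 0,"ay": 0,"az": 0,"jaw": -0.05},
  {"x": -0.008,"y": 0,"z": -0.6,"ax": 0,"ay": 0,"az": 0,"jaw": -0.05},
])

```text
time: 16.55
tool_pos: [494.3, -192.3, 152.9]
tcp_rot: [3.137, 0.003, 1.679]
contact_force: [0.9, -0.8, -0.7]
grip_width: 43.8
finger_force: 0.0
```

```bash
python3 -c "
from capf import *
capfind('w5.png')
M=np.array([497.5,-229]); ex=np.array([.994,.108]); ey=np.array([-.108,.994])
w=lambda x,y,z:[*(M+x*ex+(y-92)*ey).round(1),z]
go(w(-122,157,130),w(-122,157,74),yaw=1.679)
"
```

```text
cap 294 211 48 52
217 [ 491.7 -178.8   45. ] reader x -0.4 y at top 145.9
237 [ 493.4 -191.9   45. ] reader x -0.1 y at top 133.5
251 [ 494.1 -201.4   45. ] reader x -0.4 y at top 124.6
end y 149.6
end y 116.8
t 16.6 [ 493.3 -191.8  151.1] [3.1401e+00 1.3000e-03 1.6793e+00] w 43.4 F [0.3 0.2 0.6]
[np.float64(369.2), np.float64(-177.6), 130] xyz [ 0.138 -0.61   0.105] turn [0.001 0.001 0.   ]
[np.float64(369.2), np.float64(-177.6), 74] xyz [ 0.138 -0.61   0.385] turn [0.001 0.001 0.   ]
```

View pics/w5.png

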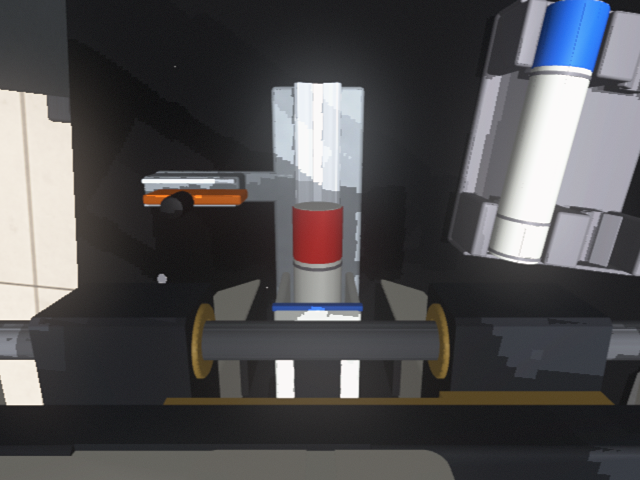

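The cap end is at reader y = 149.6, so the cartridge is home. The knob is at (176, 203), with the gate open. I'll close the fingers and go down on the robot's side of the knob.

>>> send_rows([
  {"x": 0.05,"y": -0.2,"z": 0,"ax": 0,"ay": 0,"az": 0,"jaw": -1},
  {"x": 0.1,"y": -0.4,"z": 0,"ax": 0,"ay": 0,"az": 0,"jaw": -1},
  {"x": 0.138,"y": -0.62,"z": 0,"ax": 0,"ay": 0,"az": 0,"jaw": -1},
  {"x": 0.138,"y": -0.62,"z": 0.05,"ax": 0,"ay": 0,"az": 0,"jaw": -1},
  {"x": 0.138,"y": -0.62,"z": 0.15,"ax": 0,"ay": 0,"az": 0,"jaw": -1},
  {"x": 0.138,"y": -0.62,"z": 0.28,"ax": 0,"ay": 0,"az": 0,"jaw": -1},
  {"x": 0.138,"y": -0.62,"z": 0.36,"ax": 0,"ay": 0,"az": 0,"jaw": -1},
  {"x": 0.138,"y": -0.62,"z": 0.385,"ax": 0,"ay": 0,"az": 0,"jaw": -1},
  {"x": 0.138,"y": -0.62,"z": 0.385,"ax": 0,"ay": 0,"az": 0,"jaw": -1},
  {"x": 0.138,"y": -0.62,"z": 0.385,"ax": 0,"ay": 0,"az": 0,"jaw": -1},
])

```text
time: 17.85
tool_pos: [367.2, -177.8, 73.8]
tcp_rot: [3.141, 0.001, 1.679]
contact_force: [-0.2, 0.3, -0.3]
grip_width: 0.5
finger_force: 0.0
```

```bash
python3 -c "
from h import *
im,d,K=cap('wrist'); save(im,'w6.png')
M=np.array([497.5,-229]); ex=np.array([.994,.108]); ey=np.array([-.108,.994])
w=lambda x,y,z:[*(M+x*ex+(y-92)*ey).round(1),z]
go(w(-55,156.5,74),w(-47.5,156.5,74),yaw=1.679)
"
```

```text
t 17.9 [ 367.2 -177.9   74. ] [3.1407e+00 9.0000e-04 1.6794e+00] w 0.4 F [ 0.7 -0.   0.5]
[np.float64(435.9), np.float64(-170.8), 74] xyz [-0.002  0.345  0.   ] turn [0.001 0.001 0.   ]
[np.float64(443.3), np.float64(-170.0), 74] xyz [-0.002  0.382  0.   ] turn [0.001 0.001 0.   ]
```

View pics/w6.png

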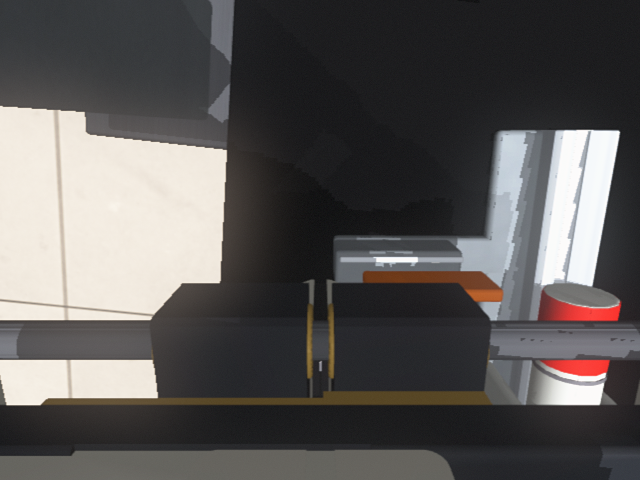

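The gripper stands on the robot's side of the gate, whose orange plate shows at (363–500, 285). Now I'll push along the tool's y.

>>> send_rows([
  {"x": 0,"y": 0.04,"z": 0,"ax": 0,"ay": 0,"az": 0,"jaw": -1},
  {"x": 0,"y": 0.08,"z": 0,"ax": 0,"ay": 0,"az": 0,"jaw": -1},
  {"x": 0,"y": 0.12,"z": 0,"ax": 0,"ay": 0,"az": 0,"jaw": -1},
  {"x": 0,"y": 0.16,"z": 0,"ax": 0,"ay": 0,"az": 0,"jaw": -1},
  {"x": 0,"y": 0.2,"z": 0,"ax": 0,"ay": 0,"az": 0,"jaw": -1},
  {"x": 0,"y": 0.24,"z": 0,"ax": 0,"ay": 0,"az": 0,"jaw": -1},
  {"x": 0,"y": 0.28,"z": 0,"ax": 0,"ay": 0,"az": 0,"jaw": -1},
  {"x": 0,"y": 0.31,"z": 0,"ax": 0,"ay": 0,"az": 0,"jaw": -1},
  {"x": 0,"y": 0.34,"z": 0,"ax": 0,"ay": 0,"az": 0,"jaw": -1},
  {"x": 0,"y": 0.35,"z": 0,"ax": 0,"ay": 0,"az": 0,"jaw": -1},
])

```text
time: 19.15
tool_pos: [436.7, -170.0, 73.5]
tcp_rot: [3.142, 0.0, 1.68]
contact_force: [-1.5, -1.0, 0.7]
grip_width: 0.4
finger_force: 0.8
```

>>> send_rows([
  {"x": 0,"y": 0.006,"z": 0,"ax": 0,"ay": 0,"az": 0,"jaw": -1},
  {"x": 0,"y": 0.012,"z": 0,"ax": 0,"ay": 0,"az": 0,"jaw": -1},
  {"x": 0,"y": 0.018,"z": 0,"ax": 0,"ay": 0,"az": 0,"jaw": -1},
  {"x": 0,"y": 0.024,"z": 0,"ax": 0,"ay": 0,"az": 0,"jaw": -1},
  {"x": 0,"y": 0.03,"z": 0,"ax": 0,"ay": 0,"az": 0,"jaw": -1},
  {"x": 0,"y": 0.03,"z": 0,"ax": 0,"ay": 0,"az": 0,"jaw": -1},
  {"x": 0,"y": 0.03,"z": 0,"ax": 0,"ay": 0,"az": 0,"jaw": -1},
  {"x": 0,"y": 0.03,"z": 0,"ax": 0,"ay": 0,"az": 0,"jaw": -1},
  {"x": 0,"y": 0.03,"z": 0,"ax": 0,"ay": 0,"az": 0,"jaw": -1},
  {"x": 0,"y": 0.03,"z": 0,"ax": 0,"ay": 0,"az": 0,"jaw": -1},
])

```text
time: 20.4
tool_pos: [442.4, -169.4, 73.5]
tcp_rot: [3.141, 0.0, 1.679]
contact_force: [-0.6, -0.8, 0.2]
grip_width: 0.5
finger_force: 0.3
```

>>> send_rows([
  {"x": 0,"y": 0.005,"z": 0,"ax": 0,"ay": 0,"az": 0,"jaw": -1},
  {"x": 0,"y": 0.01,"z": 0,"ax": 0,"ay": 0,"az": 0,"jaw": -1},
  {"x": 0,"y": 0.015,"z": 0,"ax": 0,"ay": 0,"az": 0,"jaw": -1},
  {"x": 0,"y": 0.02,"z": 0,"ax": 0,"ay": 0,"az": 0,"jaw": -1},
  {"x": 0,"y": 0.02,"z": 0,"ax": 0,"ay": 0,"az": 0,"jaw": -1},
  {"x": 0,"y": 0.02,"z": 0,"ax": 0,"ay": 0,"az": 0,"jaw": -1},
  {"x": 0,"y": 0.02,"z": 0,"ax": 0,"ay": 0,"az": 0,"jaw": -1},
  {"x": 0,"y": 0.02,"z": 0,"ax": 0,"ay": 0,"az": 0,"jaw": -1},
  {"x": 0,"y": 0.02,"z": 0,"ax": 0,"ay": 0,"az": 0,"jaw": -1},
  {"x": 0,"y": 0.02,"z": 0,"ax": 0,"ay": 0,"az": 0,"jaw": -1},
])

```text
time: 21.65
tool_pos: [445.2, -169.0, 73.4]
tcp_rot: [-3.139, -0.0, 1.68]
contact_force: [-7.2, -2.6, 3.5]
grip_width: 0.6
finger_force: 3.6
```

>>> send_rows([
  {"x": 0,"y": 0.004,"z": 0,"ax": 0,"ay": 0,"az": 0,"jaw": -1},
  {"x": 0,"y": 0.008,"z": 0,"ax": 0,"ay": 0,"az": 0,"jaw": -1},
  {"x": 0,"y": 0.012,"z": 0,"ax": 0,"ay": 0,"az": 0,"jaw": -1},
  {"x": 0,"y": 0.012,"z": 0,"ax": 0,"ay": 0,"az": 0,"jaw": -1},
  {"x": 0,"y": 0.012,"z": 0,"ax": 0,"ay": 0,"az": 0,"jaw": -1},
  {"x": 0,"y": 0.012,"z": 0,"ax": 0,"ay": 0,"az": 0,"jaw": -1},
  {"x": 0,"y": 0.012,"z": 0,"ax": 0,"ay": 0,"az": 0,"jaw": -1},
  {"x": 0,"y": 0.012,"z": 0,"ax": 0,"ay": 0,"az": 0,"jaw": -1},
  {"x": 0,"y": 0.012,"z": 0,"ax": 0,"ay": 0,"az": 0,"jaw": -1},
  {"x": 0,"y": 0.012,"z": 0,"ax": 0,"ay": 0,"az": 0,"jaw": -1},
])

```text
time: 22.9
tool_pos: [445.6, -168.8, 73.3]
tcp_rot: [-3.135, -0.001, 1.68]
contact_force: [-13.8, -5.6, 9.0]
grip_width: 0.4
finger_force: 7.9
```

>>> send_rows([
  {"x": 0,"y": -0.03,"z": 0,"ax": 0,"ay": 0,"az": 0,"jaw": -1},
  {"x": 0,"y": -0.08,"z": 0,"ax": 0,"ay": 0,"az": 0,"jaw": -1},
  {"x": 0,"y": -0.1,"z": -0.05,"ax": 0,"ay": 0,"az": 0,"jaw": -1},
  {"x": 0,"y": -0.1,"z": -0.2,"ax": 0,"ay": 0,"az": 0,"jaw": -1},
  {"x": 0,"y": -0.1,"z": -0.4,"ax": 0,"ay": 0,"az": 0,"jaw": -1},
  {"x": 0,"y": 0.1,"z": -0.5,"ax": 0,"ay": 0,"az": 0,"jaw": -1},
  {"x": 0,"y": 0.1,"z": -0.5,"ax": 0,"ay": 0,"az": 0,"jaw": -1},
  {"x": 0,"y": 0.1,"z": -0.5,"ax": 0,"ay": 0,"az": 0,"jaw": -1},
  {"x": 0,"y": 0.1,"z": -0.5,"ax": 0,"ay": 0,"az": 0,"jaw": -1},
  {"x": 0,"y": 0.1,"z": -0.5,"ax": 0,"ay": 0,"az": 0,"jaw": -1},
])

```text
time: 24.15
tool_pos: [467.9, -166.5, 173.1]
tcp_rot: [-3.141, -0.001, 1.679]
contact_force: [-0.7, 0.2, 0.6]
grip_width: 0.5
finger_force: 0.0
```

```bash
python3 -c "
from capf import *
capfind('w7.png')
go([465,-170,175])
"
```

```text
cap 330 246 45 37
252 [ 492.8 -179.    45. ] reader x 0.7 y at top 146.9
264 [ 492.9 -188.    45. ] reader x -0.2 y at top 138.5
271 [ 493.6 -193.2   45. ] reader x -0.1 y at top 133.5
end y 151.0
end y 125.0
t 24.2 [ 468.  -166.5  173.1] [-3.1407e+00 -5.0000e-04  1.6789e+00] w 0.7 F [ 0.1 -0.3  0.1]
[465, -170, 175] xyz [-0.016 -0.017 -0.009] turn None
```

View pics/w7.png

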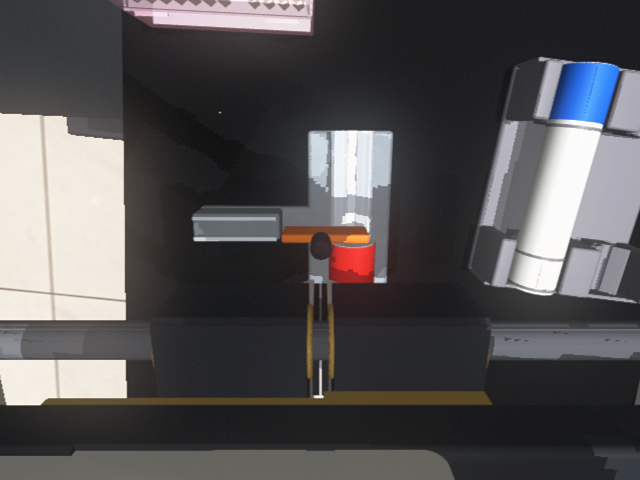

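The gate plate at (283–370, 235) now lies across behind the cap at (330–375, 246–283). The knob met its stop at 14 N and the blue cartridge is still in its groove. I'll hand in.

```bash
python3 -c "
from plant import bot
print(bot.close_job())"
```

```text
the job is handed in; nothing more can be done
None
```

I handed the job in at about 24 s: the red-capped cartridge was laid on the rail, let go, retaken by its cap and slid home against the stop, and the orange gate was closed behind it; the blue-capped cartridge is still in its groove.

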